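# Clear the index fixture, index the board arm to its third click and hold it

### The job

Hold the scraper block and sweep all five loose steel tabs off the fixture's plate into the trough along its edge, without pushing them by hand, then stand the scraper upright back on the bench. Only then take the knob and turn it clockwise from home, counting the clicks, to the third click without going on to the fourth; the arm springs back if let go, so finish while still holding the knob at the third click. Leave everything else on the bench as it is.

Things in the scene. Friction and masses are not known exactly. Their poses are not given: they have to be found in the camera images.
- fixture: Index fixture, fixed to the bench; its pose differs each time. Origin: bench level, under the centre of its dark steel plate; z up. Plate 180 mm (x) x 170 mm (y), flat top 30 mm above the bench. Along the plate's -x edge runs an open aluminium trough; at its +y side stands the round index head with the board arm and the knob.
- plate (a point): Centre of the plate's top face, axes as the fixture's. All tabs start within x -60 to +70 mm and y -70 to +25 mm of it.
- trough (a point): Centre of the trough's inner floor, 4 mm above the bench, 26 mm below the plate's top, 120 mm from the plate's centre; axes as the fixture's. Inside 60 mm wide (x from -30 to the plate's edge at +30) and 162 mm long (y). Its 4 mm walls rise 20 mm over its floor, 6 mm lower than the plate.
- head (a point): Centre of the top of the index head, on the knob's axis: a dark disc 104 mm in diameter, 33 mm tall, at x -20, y +135 mm of the fixture. Six white lines, 22.5 degrees apart, mark home and five clicks; a short tail pointer on the far side from the board arm runs over them.
- dial (a joint): Angle of knob and arm, rad: 0 = home at its end stop (start), growing clockwise seen from above, end at 2.0. Clicks every 22.5 degrees: 0.393, 0.785, 1.178 (third), 1.571. The resisting torque (up to about 0.26 N m) rises, then drops by about 0.15 N m through each click. A return spring (0.15 N m at the third) beats the clicks: let go, the arm runs home.
- board (a point): Centre of the small green circuit board on the end of the board arm, 130 mm from the knob's axis. The arm is steel, points along the fixture's +x at home, has a 58 mm wide end that reaches 165 mm from the axis, and its underside passes 6 mm above the plate, so it would hit tabs left there.
- knob (a point): Black bar knob on top of the index head, rigid with the board arm: 46 mm long (its x, which points along the arm), 16 mm thick (its y), 40 mm tall. This point: centre of its underside, 58 mm above the bench, on a round hub of 54 mm diameter; z up. To be gripped across its thickness from above; free all round above the hub.
- scraper: Black plastic scraper block standing upright on its blade. Origin: centre of the underside; z up. Blade foot: 26 mm (its x) x 120 mm (its y) x 22 mm tall; on it a grip 22 mm (x) x 60 mm (y) from 22 to 74 mm height. About 0.2 kg.
- tab0: Loose bright steel tab 20 x 14 x 12 mm (its x, y, z), about 18 g, starts lying on the plate. Origin: centre of its underside.
- tab1: Loose bright steel tab 20 x 14 x 12 mm (its x, y, z), about 18 g, starts lying on the plate. Origin: centre of its underside.
- tab2: Loose bright steel tab 20 x 14 x 12 mm (its x, y, z), about 18 g, starts lying on the plate. Origin: centre of its underside.
- tab3: Loose bright steel tab 20 x 14 x 12 mm (its x, y, z), about 18 g, starts lying on the plate. Origin: centre of its underside.
- tab4: Loose bright steel tab 20 x 14 x 12 mm (its x, y, z), about 18 g, starts lying on the plate. Origin: centre of its underside.
- flux: White bottle, 40 mm diameter, 100 mm tall; bystander, to be left alone. Origin: centre of its underside.
- spool: Aluminium spool, 56 mm diameter, 42 mm tall; bystander, to be left alone. Origin: centre of its underside.
- driver: Screwdriver lying on the bench, handle along its -x; bystander, to be left alone.
- cup: Small white cup, 68 mm across, 60 mm tall; bystander, to be left alone. Origin: centre of its underside.
- bin: Open black bin 100 x 140 x 40 mm; bystander, to be left alone. Origin: centre of its underside.
- brush: Brush lying on the bench, handle along its -x; bystander, to be left alone.
- weight: Brass disc weight, 44 mm diameter, 30 mm tall; bystander, to be left alone. Origin: centre of its underside.

How it is judged:
On the way, in this order (a step that is already met when the one before it is completed fails the run):
1. all five tabs have been swept into the trough while the scraper is held (x of tab0 in the frame of trough between -0.034 and 0.034 m and y of tab0 in the frame of trough between -0.085 and 0.085 m and z of each of tab0, tab1, tab2, tab3, tab4 in the frame of trough below 0.022 m and x of tab1 in the frame of trough between -0.034 and 0.034 m and y of tab1 in the frame of trough between -0.085 and 0.085 m and x of tab2 in the frame of trough between -0.034 and 0.034 m and y of tab2 in the frame of trough between -0.085 and 0.085 m and x of tab3 in the frame of trough between -0.034 and 0.034 m and y of tab3 in the frame of trough between -0.085 and 0.085 m and x of tab4 in the frame of trough between -0.034 and 0.034 m and y of tab4 in the frame of trough between -0.085 and 0.085 m and contact force between the fingers and scraper above 2 N), for 0.1 s.
2. the scraper stands upright on the bench, let go, with the board arm still at home (angle between scraper's own z axis and vertical below 0.12 rad and height (world z) of scraper between -0.004 and 0.008 m and contact force between the fingers and scraper below 0.2 N and value of joint dial below 0.15 rad), for 0.2 s.
3. the knob is held at the third click (value of joint dial between 1.058 and 1.298 rad and contact force between the fingers and dial above 2 N), for 0.3 s.
At the end, for the whole second after the job is handed in: The fingers hold the knob (over 2 N) with the arm at rest within 0.12 rad of the third click (1.178 rad); all five tabs lie in the trough; the scraper stands upright (within 0.12 rad) on the bench, released (all of step 3 and x of tab0 in the frame of trough between -0.034 and 0.034 m and y of tab0 in the frame of trough between -0.085 and 0.085 m and z of each of tab0, tab1, tab2, tab3, tab4 in the frame of trough below 0.022 m and x of tab1 in the frame of trough between -0.034 and 0.034 m and y of tab1 in the frame of trough between -0.085 and 0.085 m and x of tab2 in the frame of trough between -0.034 and 0.034 m and y of tab2 in the frame of trough between -0.085 and 0.085 m and x of tab3 in the frame of trough between -0.034 and 0.034 m and y of tab3 in the frame of trough between -0.085 and 0.085 m and x of tab4 in the frame of trough between -0.034 and 0.034 m and y of tab4 in the frame of trough between -0.085 and 0.085 m and angle between scraper's own z axis and vertical below 0.12 rad and height (world z) of scraper between -0.004 and 0.008 m and contact force between the fingers and scraper below 0.2 N and velocity of joint dial between -0.1 and 0.1 rad/s and linear speed of scraper below 0.02 m/s and contact force between scraper and dial below 0.2 N); the arm keeps its last pose, push and grip.
It fails at once if the knob is turned past the third click towards the fourth (over 1.45 rad) (value of joint dial above 1.45 rad).
It fails at once if the board arm is turned out (over 0.2 rad) while a tab still lies on the plate (value of joint dial above 0.2 rad and ((x of tab0 in the frame of plate between -0.09 and 0.09 m and y of tab0 in the frame of plate between -0.085 and 0.085 m and z of tab0 in the frame of plate above -0.006 m) or (x of tab1 in the frame of plate between -0.09 and 0.09 m and y of tab1 in the frame of plate between -0.085 and 0.085 m and z of tab1 in the frame of plate above -0.006 m) or (x of tab2 in the frame of plate between -0.09 and 0.09 m and y of tab2 in the frame of plate between -0.085 and 0.085 m and z of tab2 in the frame of plate above -0.006 m) or (x of tab3 in the frame of plate between -0.09 and 0.09 m and y of tab3 in the frame of plate between -0.085 and 0.085 m and z of tab3 in the frame of plate above -0.006 m) or (x of tab4 in the frame of plate between -0.09 and 0.09 m and y of tab4 in the frame of plate between -0.085 and 0.085 m and z of tab4 in the frame of plate above -0.006 m))).
It fails at once if a tab is pushed by the gripper instead of the scraper (contact force between any of the fingers, the arm and tab0 above 1 N or contact force between any of the fingers, the arm and tab1 above 1 N or contact force between any of the fingers, the arm and tab2 above 1 N or contact force between any of the fingers, the arm and tab3 above 1 N or contact force between any of the fingers, the arm and tab4 above 1 N).
It fails at once if a bystander is moved by more than 30 mm (distance of any of flux, spool, driver, cup, bin, brush, weight from where it was at the start of the episode above 0.03 m).
It also fails if it takes over 69 s, if anything falls off the work surface, if the arm or the gripper's body presses on something with over 40 N, if the wrist force passes 120 N, or if a joint passes its speed limit or range.

### The arm

A 6-joint arm with a two-finger parallel gripper is mounted at the origin on the work surface. World frame = base frame: x ahead of the robot, y to its left, z up, the work surface at z = 0. Lengths are in m, angles in rad, forces in N, time in s.
With the tool pointing down it reaches from about 0.275 to 0.825 m from the base axis. Payload 4.9 kg.
Tool frame: the origin (TCP) lies midway between the tips of the shut fingers; the grasp point (between the pads) lies 19 mm behind it (grip_point_offset is the distance from the TCP to the grasp point, in m); z points along the fingers, y is the line along which they close (so a half turn about z gives the same grasp; the last joint's range is limited). The gripper opens to 85 mm and grips with 20 to 120 N. Pads are 22 mm wide; open, the fingers measure 114 mm over their backs; the gripper's body (76 mm by 85 mm) begins 54 mm behind the grasp point. The pads swing forward as they close: fully open they stand 13 mm farther back than shut.
Start: joints at [1.119, 0.326, -0.193, 1.052, 0, 1.437], TCP at [0.172, 0.522, 0.231] pointing down, gripper open.
Joint ranges: [-2.65, 2.65], [-0.97, 1.79], [-1.3, 1.35], [-1.93, 2.1], [-1.47, 1.37], [-3.14, 3.14]. Speed limits (rad/s): [2.57, 2.57, 3.14, 3.14, 3.14, 3.14].

### API

Orientations are given as a rotation vector (axis times angle).
In Python, from cell import * gives the robot as it stands. Calls block until the motion is done:
- movep(position, orientation): joint-space move of the TCP to a pose.
- move_l(position, velocity=0.15, rot=None, until_force=None): straight line of the TCP; rot=None keeps the orientation; velocity is the mean speed in m/s. With until_force (N) it stops when the force on the tool has changed by that much, and returns True; else False.
- set_joints(angles): joint-space move.
- let_go() and grab(newtons=None): open the fingers fully, or close them until they stop; newtons is the grip in N (None keeps the last).
- sleep(seconds).
- ik(position, orientation): joint angles nearest the present ones, or None.
- get_state(): the state.
- grab_frame(name): name is "side" or "top"; returns a dict with "img" (400x640x3 uint8, red, green, blue), "fx", "fy", "cx", "cy" (pixels), "cam_to_world" (4x4, takes a point from camera to world coordinates). Camera axes: x right, y down, z forward; pixel columns grow to the right and rows downward; lengths in m; the calibration is good to about 2 mm. A picture is of the moment at which its call begins. There is no depth.
A pose or a line that the arm cannot do raises MotionError and nothing moves.
- sign_off(): hands the job in; it is judged then, once.
Trained networks look in the newest picture that a camera, given by its name, has taken for a name from the list of things; names that differ only in an ending like _2 or _b are one class to them, and where a whole thing is asked for, a point or a joint stands for the part that bears it (a point fixed in the world has none). Each returns a list of dicts, best first, with "score" (0 to 1); they miss things now and then, are a little off and sometimes report something else, mostly with a low value. They report only what shows in the picture. A call takes as long as a camera call.
- spot_in(camera, name): "centre" ([column, row] in pixels, amid what is visible of it).
- silhouettes(camera, name): "mask" (400x640 bool, what is visible of it) and "centre" ([column, row] in pixels, amid what is visible of it).
- tip_of(camera, name): "centre" ([column, row] in pixels: a listed point, or the origin of a listed thing).
The state is a dict: "clock": time; "q": joint angles; "joint_velocities": joint speeds; "tau": joint torques, N m; "position": TCP position; "eef_rot": TCP orientation; "contact_force": force on the tool from outside, world axes, zero at the start; "wrist_torque": the same for the moment, N m; "finger_gap": opening from 0.0 (shut) to 1.0 (fully open); "grasp_force": force on a finger pad.
Only numpy, scipy, OpenCV 4.12 (cv2) and the standard library are available. Lean on these libraries where they do the work, as an engineer would, in place of code of your own. Each camera call takes 0.05 s, during which the arm holds its last target. There are 200 camera calls.

## Working session

There is one attempt and no reset: what is moved stays moved. The work goes in short steps, each a Python script; the robot and the scene stay as the last script left them, time stands still between calls to the robot, and variables do not carry over. Pictures are saved under pics/ and viewed, at most 10 in all, crops included, and the job is handed in when it is done.

```bash
ls; mkdir -p pics
python3 - <<'E'
from cell import *
import cv2
for n in ("top","side"):
    f=grab_frame(n); cv2.imwrite(f"pics/{n}0.png",f["img"][:,:,::-1])
    print(n,f["fx"],f["fy"],f["cx"],f["cy"],f["cam_to_world"].round(4).tolist() if hasattr(f["cam_to_world"],'round') else f["cam_to_world"])
    for k in ["plate","trough","head","board","knob","scraper","tab0","flux","spool","driver","cup","bin","brush","weight"]:
        r=tip_of(n,k); print(n,k,[([round(float(v),1) for v in x["centre"]],round(x["score"],2)) for x in r[:6]])
s=get_state();print(s["clock"],s["eef_rot"],s["contact_force"])
E
```

```text
pics
top 440.494125921037 440.494125921037 317.34162899666904 200.53928429905093 [[-0.0139, -0.9822, 0.1873, 0.293], [-0.9999, 0.0148, 0.0033, 0.0409], [-0.006, -0.1872, -0.9823, 1.3482], [0.0, 0.0, 0.0, 1.0]]
top plate [([306.0, 198.4], 0.71), ([313.7, 194.2], 0.37), ([193.4, 233.1], 0.37)]
top trough [([313.2, 233.5], 0.89), ([263.6, 206.6], 0.6)]
top head [([264.2, 207.4], 0.9)]
top board [([259.2, 164.8], 0.78)]
top knob []
top scraper [([418.3, 209.5], 0.82), ([311.0, 196.2], 0.31)]
top tab0 [([316.5, 194.7], 0.57), ([307.4, 182.8], 0.53), ([319.6, 180.2], 0.51), ([309.7, 202.5], 0.49), ([326.3, 205.7], 0.35)]
top flux [([387.5, 148.4], 0.53)]
top spool [([378.1, 263.0], 0.69), ([228.7, 266.6], 0.34)]
top driver [([202.9, 162.3], 0.87)]
top cup []
top bin [([230.0, 263.9], 0.79), ([309.4, 205.5], 0.59)]
top brush [([433.6, 154.6], 0.64)]
top weight [([454.7, 261.4], 0.69)]
side 412.13254241905 412.13254241905 312.3426639470996 204.14815330946948 [[0.6832, -0.5357, 0.4962, 0.022], [-0.7302, -0.5021, 0.4633, -0.4467], [0.001, -0.6789, -0.7342, 0.7912], [0.0, 0.0, 0.0, 1.0]]
side plate [([308.9, 191.0], 0.76)]
side trough [([278.8, 225.8], 0.98)]
side head [([267.5, 176.2], 0.58), ([279.7, 224.7], 0.46)]
side board [([293.1, 145.1], 0.76), ([473.8, 254.3], 0.64)]
side knob [([259.2, 168.2], 0.76)]
side scraper [([404.7, 289.4], 0.77), ([308.9, 198.0], 0.18)]
side tab0 [([321.8, 179.7], 0.57), ([315.0, 193.7], 0.54), ([306.2, 196.1], 0.52), ([328.8, 187.0], 0.52), ([316.4, 207.0], 0.43)]
side flux [([422.6, 216.2], 0.76)]
side spool [([310.1, 304.8], 0.83), ([420.0, 217.0], 0.22)]
side driver [([258.3, 125.5], 0.56), ([278.0, 225.1], 0.5)]
side cup [([192.3, 154.6], 0.9), ([319.3, 182.3], 0.44)]
side bin [([189.5, 194.9], 0.94)]
side brush [([472.9, 251.7], 0.65)]
side weight [([401.7, 374.9], 0.65)]
1.5 [-4.97175492e-01 -3.10200009e+00 -2.52416545e-06] [-0.08389299  0.57214062  0.08875543]
```

Run:
```python
import cv2
a=cv2.imread("pics/top0.png")[110:310,170:490]; cv2.imwrite("pics/t0c.png",cv2.resize(a,(800,500),interpolation=cv2.INTER_CUBIC))
a=cv2.imread("pics/side0.png")[90:400,150:500]; cv2.imwrite("pics/s0c.png",cv2.resize(a,None,fx=1.9,fy=1.9,interpolation=cv2.INTER_CUBIC))
```

```text
(no output)
```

View pics/t0c.png

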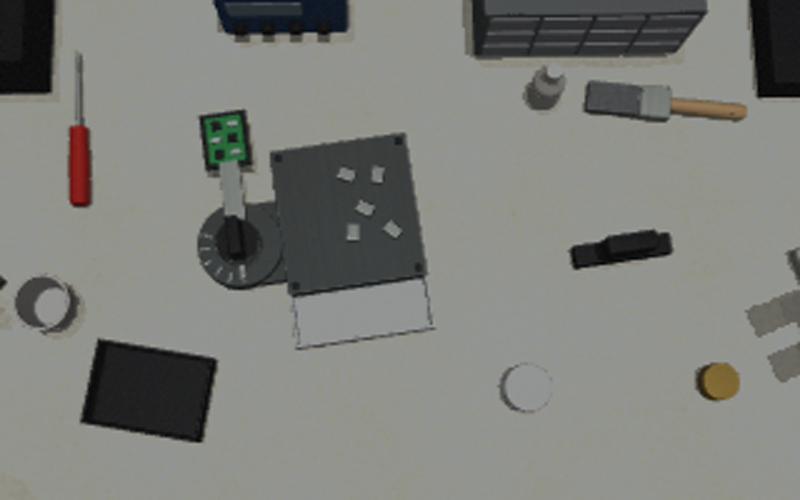

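View pics/s0c.png

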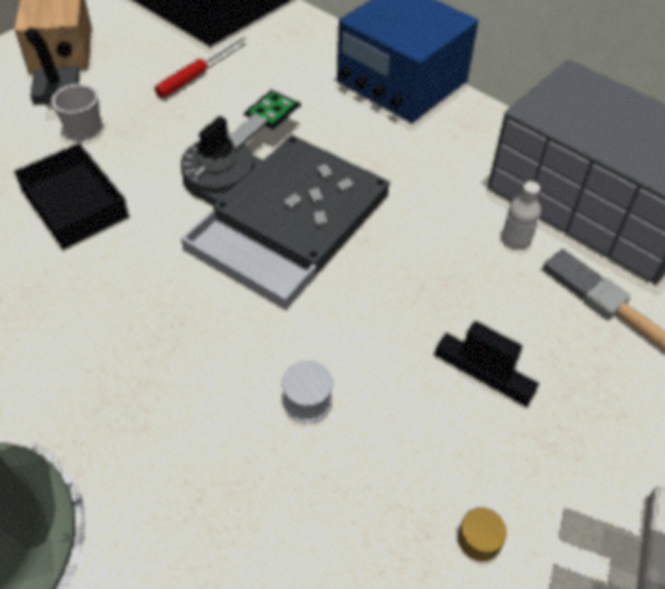

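The top view shows the plate around (308,190), the trough below it (-x towards the robot), and the scraper at (418,209) with its long axis nearly along image columns. The side view agrees, and nothing blocks the way between the scraper and the plate. Next I'll fit the poses.

```bash
cat > h.py <<'E'
from cell import *
import numpy as np, cv2
from scipy.optimize import least_squares
from scipy.spatial.transform import Rotation as R
def cams(): return {n:grab_frame(n) for n in("top","side")}
def proj(f,P):
    P=np.atleast_2d(P); M=np.linalg.inv(np.array(f["cam_to_world"])); c=P@M[:3,:3].T+M[:3,3]
    return np.c_[f["fx"]*c[:,0]/c[:,2]+f["cx"],f["fy"]*c[:,1]/c[:,2]+f["cy"]]
def unproj(f,uv,z):
    uv=np.atleast_2d(uv).astype(float); M=np.array(f["cam_to_world"])
    d=np.c_[(uv[:,0]-f["cx"])/f["fx"],(uv[:,1]-f["cy"])/f["fy"],np.ones(len(uv))]@M[:3,:3].T
    return M[:3,3]+d*((z-M[2,3])/d[:,2])[:,None]
def rot(yaw): # tool down, tool y (closing) at angle yaw+90deg: tool x along yaw
    return R.from_matrix(np.c_[[np.cos(yaw),np.sin(yaw),0],[np.sin(yaw),-np.cos(yaw),0],[0,0,-1]]).as_rotvec()
def tf(p,P):
    c,s=np.cos(p[2]),np.sin(p[2]); P=np.atleast_2d(P); return np.c_[p[0]+c*P[:,0]-s*P[:,1],p[1]+s*P[:,0]+c*P[:,1],P[:,2]]
E
python3 - <<'E'
from h import *
s=get_state(); print({k:np.round(v,3) for k,v in s.items()})
F=cams()
for n,f in F.items():
    for k in ("plate","trough","head","board","knob","scraper"):
        z=dict(plate=.03,trough=.004,head=.033,board=.04,knob=.058,scraper=0)[k]
        r=tip_of(n,k); print(n,k,[(unproj(f,x["centre"],z)[0,:2].round(4),round(x["score"],2)) for x in r[:1]])
    for k in ("plate","scraper","dial","trough"):
        r=silhouettes(n,k)
        for x in r[:2]:
            m=x["mask"].astype(np.uint8); c=max(cv2.findContours(m,0,1)[0],key=cv2.contourArea)[:,0]
            z=.03 if k=="plate" else 0.03
            W=unproj(f,c,z)[:,:2]; b=cv2.minAreaRect((W*1000).astype(np.float32))
            print(n,k,round(x["score"],2),m.sum(),np.round(b[0],1),np.round(b[1],1),round(b[2],1))
    print([unproj(f,x["centre"],.03)[0,:2].round(4).tolist() for x in tip_of(n,"tab0")])
E
```

```text
{'clock': np.float64(1.5), 'q': array([ 1.119,  0.326, -0.193,  1.052,  0.   ,  1.437]), 'joint_velocities': array([-0.001, -0.001,  0.   ,  0.   , -0.   ,  0.   ]), 'tau': array([ 0.0000e+00, -4.4332e+01,  2.6275e+01,  1.0000e-03, -0.0000e+00,
        0.0000e+00]), 'position': array([0.172, 0.522, 0.231]), 'eef_rot': array([-0.497, -3.102, -0.   ]), 'contact_force': array([-0.084,  0.572,  0.089]), 'wrist_torque': array([-0.055, -0.019, -0.016]), 'grasp_force': np.float64(0.0), 'finger_gap': np.float64(1.003)}
top plate [(array([0.5575, 0.0673]), 0.79)]
top trough [(array([0.4426, 0.0516]), 0.91)]
top head [(array([0.5173, 0.2067]), 0.59)]
top board [(array([0.6566, 0.2255]), 0.75)]
top knob [(array([0.5221, 0.2007]), 0.74)]
top scraper [(array([0.5277, 0.2149]), 0.75)]
top plate 0.87 5972 [552.  120.2] [304.6 272.2] 6.9
top scraper 0.77 375 [ 514.5 -259.1] [ 32.9 118.9] 7.4
top dial 0.84 842 [590.8 213.3] [204.3  57.4] 6.9
top trough 0.69 415 [ 513.8 -259.4] [ 33.9 123.2] 9.0
top trough 0.56 5628 [550.5 120.8] [301.9 270.9] 6.9
[[0.5387, 0.013], [0.6062, 0.0759], [0.5675, 0.0476], [0.5275, 0.0734], [0.6049, 0.0317]]
side plate [(array([0.5645, 0.069 ]), 0.65)]
side trough [(array([0.5553, 0.0658]), 0.54)]
side head [(array([0.5268, 0.1979]), 0.82)]
side board [(array([0.6598, 0.233 ]), 0.85)]
side knob [(array([0.5255, 0.2019]), 0.92)]
side scraper [(array([0.6279, 0.0618]), 0.73)]
side plate 0.6 6873 [549.  118.8] [332.5 296.6] 8.3
side scraper 0.89 1132 [ 519.3 -265.6] [ 70.4 117.7] 7.6
side scraper 0.6 6839 [548.1 119.1] [330.9 296.8] 8.3
side dial 0.87 861 [593.3 232. ] [204.2  81.1] 5.1
side dial 0.59 575 [455.6 437.9] [133.4  66.7] 59.2
side trough 0.61 6929 [548.2 118.1] [326.3 302.9] 6.2
[[0.6087, 0.084], [0.6082, 0.0416], [0.5705, 0.0621], [0.5489, 0.0247], [0.5475, 0.0709]]
```

```bash
cat >> h.py <<'E'
def box(cx,cy,dx,dy,z0,z1): return [[cx+i*dx/2,cy+j*dy/2,z] for i in(-1,1) for j in(-1,1) for z in(z0,z1)]
def cyl(cx,cy,r,z0,z1): return [[cx+r*np.cos(a),cy+r*np.sin(a),z] for a in np.linspace(0,6.28,40) for z in(z0,z1)]
FIX=[box(0,0,.18,.17,0,.03),box(-.122,0,.064,.17,0,.024),cyl(-.02,.135,.052,0,.033)]
SCR=[box(0,0,.026,.12,0,.022),box(0,0,.022,.06,.022,.074)]
def render(f,p,parts,S=4):
    m=np.zeros((400*S,640*S),np.uint8)
    for b in parts: 
        h=cv2.convexHull(((proj(f,tf(p,b))+.5)*S*16).astype(np.int32)); cv2.fillConvexPoly(m,h,255,shift=4)
    return cv2.resize(m,(640,400),interpolation=cv2.INTER_AREA)/255.
def fit(obs,p0,parts,ign=None):
    from scipy.optimize import minimize
    def cost(q):
        p=np.array(p0)+np.array(q)*[.01,.01,.05]
        return sum((np.abs(render(F,p,parts)-m)*(1 if g is None else ~g)).sum()/m.sum() for F,m,g in obs)
    r=min((minimize(cost,x,method="Nelder-Mead",options=dict(xatol=.01,fatol=1e-5,initial_simplex=np.array(x)+np.array([[0,0,0],[1,0,0],[0,1,0],[0,0,1]]))) for x in ([0,0,0],[-.5,-.5,-.5])),key=lambda r:r.fun)
    return np.array(p0)+r.x*[.01,.01,.05],r.fun
def mask(n,k,area):
    r=[x["mask"] for x in silhouettes(n,k)]; r=[m for m in r if area[0]<m.sum()<area[1]]
    return r[0] if r else None
E
python3 - <<'E'
from h import *
F=cams(); obs=[];so=[]
for n in F:
    d=mask(n,"dial",(700,1200)); d=cv2.dilate(d.astype(np.uint8),np.ones((5,5)))>0
    m=mask(n,"plate",(4500,9000)); obs.append((F[n],m.astype(float),d))
    s=mask(n,"scraper",(300,1500)); so.append((F[n],s.astype(float),None))
for o in (obs[:1],obs[1:],obs): print("fix",fit(o,[.557,.066,.12],FIX))
for o in (so[:1],so[1:],so): print("scr",fit(o,[.515,-.262,.13],SCR))
p=fit(obs,[.557,.066,.12],FIX)[0]; q=fit(so,[.515,-.262,.13],SCR)[0]
tiles=[]
for n,f in F.items():
    im=f["img"][:,:,::-1].copy()
    for P in (tf(p,[[i*.09,j*.085,.03] for i,j in((-1,-1),(-1,1),(1,1),(1,-1))]),tf(p,[[-.15,-.081,.024],[-.15,.081,.024],[-.09,.081,.024],[-.09,-.081,.024]]),tf(q,[[i*.011,j*.03,.074] for i,j in((-1,-1),(-1,1),(1,1),(1,-1))])):
        cv2.polylines(im,[np.round(proj(f,P)*16).astype(np.int32)],True,(0,255,255),1,shift=4)
    c=im[150:250,230:450] if n=="top" else im[140:320,240:460]
    tiles.append(cv2.resize(c,None,fx=2.1 if n=="side" else 3.3,fy=2.1 if n=="side" else 3.3,interpolation=cv2.INTER_CUBIC))
    print(n,"tabs in plate",[ (lambda w:[round(float(np.cos(p[2])*w[0]+np.sin(p[2])*w[1]),3),round(float(-np.sin(p[2])*w[0]+np.cos(p[2])*w[1]),3)])(unproj(f,x["centre"],.036)[0,:2]-p[:2]) for x in silhouettes(n,"tab0")])
    cv2.imwrite(f"pics/fit_{n}.png",tiles[-1])
E
```

```text
fix (array([0.56445863, 0.07177622, 0.13539138]), np.float64(0.06398305520425264))
fix (array([0.56323323, 0.07111385, 0.12532487]), np.float64(0.09065973014496721))
fix (array([0.56378118, 0.07153428, 0.12893445]), np.float64(0.156734842629367))
scr (array([ 0.51482067, -0.26290977,  0.14196297]), np.float64(0.1110673135233475))
scr (array([ 0.51380971, -0.26527227,  0.14757632]), np.float64(0.04086544962812711))
scr (array([ 0.51469551, -0.26475625,  0.14273006]), np.float64(0.16717512916609548))
top tabs in plate [[-0.028, 0.005]]
side tabs in plate [[-0.051, 0.022], [0.033, -0.042], [-0.031, -0.051], [-0.004, -0.024]]
```

View pics/fit_top.png

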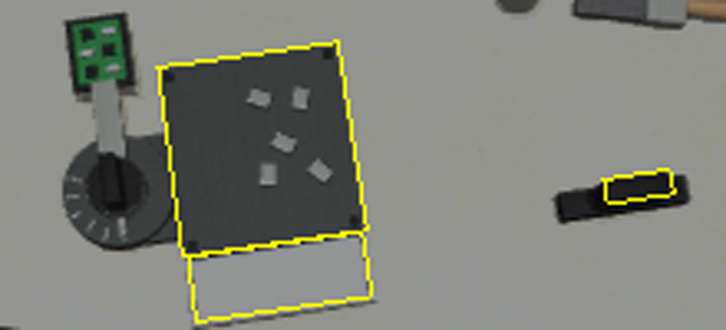

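View pics/fit_side.png

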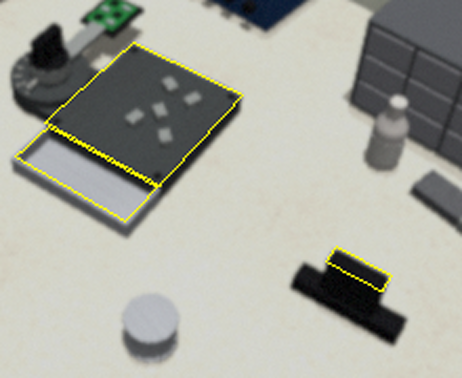

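The outlines match in both pictures: fixture (0.5638, 0.0715, 0.129 rad), scraper (0.5147, -0.2648, 0.143 rad). The tabs lie at y of about -51 to 0 mm in the plate frame, which fits well within a 120 mm blade. Now I'll grasp the scraper.

```bash
cat >> h.py <<'E'
FX=np.array([.5638,.0715,.129]); SC=np.array([.5147,-.2648,.143])
def best(pos,yaws):
    c=[(abs(j[5]),y) for y in yaws if (j:=ik(pos,rot(y))) is not None]; return min(c)[1]
E
python3 - <<'E'
from h import *
y=best([*SC[:2],.15],[SC[2]+np.pi/2,SC[2]-np.pi/2]); print("yaw off",y-SC[2])
kp=tf(FX,[-.02,.135,.15])[0]
for yy in (FX[2],FX[2]+np.pi,FX[2]-np.pi):
    print("knob",[None if (j:=ik(kp,rot(yy-d))) is None else j[5].round(2) if hasattr(j[5],'round') else round(j[5],2) for d in(0,1.3)])
movep([*SC[:2],.16],rot(y)); move_l([*SC[:2],.034],.12); grab(60); 
s=get_state(); print(s["clock"],s["position"],s["finger_gap"],s["grasp_force"],s["contact_force"])
move_l([*SC[:2],.20],.12)
s=get_state(); print(s["clock"],s["position"],s["finger_gap"],s["grasp_force"],s["contact_force"],s["q"])
f=grab_frame("side"); cv2.imwrite("pics/grasp.png",cv2.resize(f["img"][100:340,280:500,::-1],None,fx=2,fy=2))
E
```

```text
yaw off 1.5707963267948966
knob [np.float64(-3.03), np.float64(-1.73)]
knob [np.float64(0.11), np.float64(1.41)]
knob [np.float64(0.11), np.float64(1.41)]
8.025 [ 0.5148691  -0.26488695  0.03424371] 0.25531904924929794 58.93329977989197 [-0.11934472  0.27617497  3.14959376]
9.5583 [ 0.51424453 -0.26450704  0.19914837] 0.2488876300610977 58.601295948028564 [ 0.02054649 -0.05325241 -1.62541741] [-6.02687996e-01  4.01701154e-01 -1.65712924e-01  1.00491254e+00
 -2.40193877e-06  8.25128419e-01]
```

View pics/grasp.png

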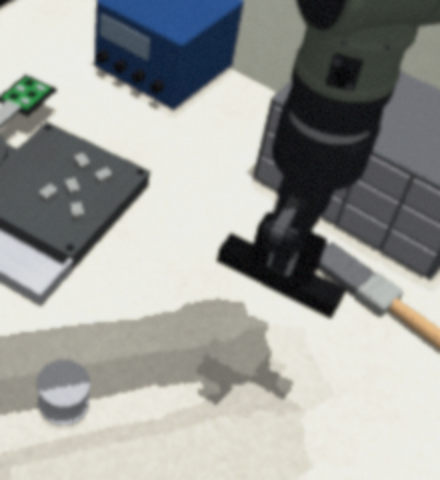

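The scraper is held level about 16 cm above the bench, and the five tabs are unchanged. Now I'll sweep.

Run:
```python
from h import *
yw=rot(FX[2]+np.pi/2)
W=lambda x,z,y=-.025: tf(FX,[x,y,z])[0]
movep(W(.105,.20),yw); move_l(W(.105,.085),.12); print(move_l(W(.105,.0662),.04,until_force=8))
s=get_state(); print(s["clock"],s["position"],s["contact_force"])
move_l(W(-.06,.0662),.07); move_l(W(-.104,.0662),.05)
s=get_state(); print(s["clock"],s["position"],s["contact_force"],s["grasp_force"])
sleep(.3); move_l(W(-.104,.2),.15); movep([SC[0],SC[1],.2],rot(SC[2]+np.pi/2))
print(get_state()["clock"])
F=cams(); t=F["top"]["img"][150:260,240:400,::-1]; s=F["side"]["img"][140:260,220:400,::-1]
cv2.imwrite("pics/swept.png",np.hstack([cv2.resize(t,(400,300)),cv2.resize(s,(400,300))]))
for n,f in F.items(): print(n,[np.round(x["centre"],0).tolist()+[round(x["score"],2)] for x in spot_in(n,"tab0")])
```

```text
False
12.6833 [0.67102799 0.06020408 0.06594207] [ 0.59039017  0.68851069 -1.74643403]
16.225 [0.46437316 0.03329069 0.06633359] [ 0.03838613 -0.14089289 -1.27105369] 58.801648020744324
18.725
top [[301.0, 204.0, 0.3]]
side [[306.0, 233.0, 0.62], [293.0, 229.0, 0.44], [301.0, 229.0, 0.42], [282.0, 226.0, 0.36]]
```

View pics/swept.png

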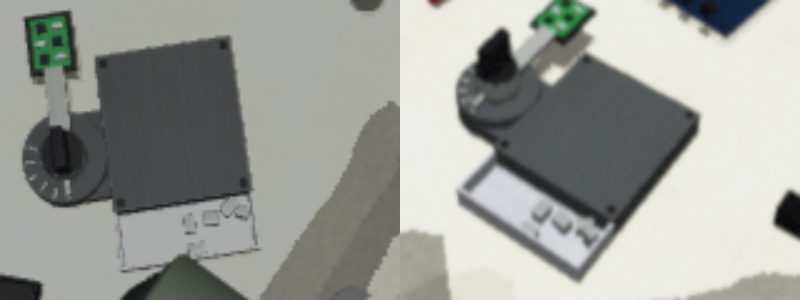

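The plate is clear, and all five tabs show in the trough: four in a row, crop (190–242, 207–222), and one at (196,248) by the outer wall. Next I'll set the scraper down where it came from, then check the trough from both cameras.

Run:
```python
from h import *
move_l([SC[0],SC[1],.05],.12); print(move_l([SC[0],SC[1],.0335],.03,until_force=5))
s=get_state(); print(s["position"],s["contact_force"])
let_go(); sleep(.2); move_l([SC[0],SC[1],.2],.15)
y=FX[2]+np.pi
kp=lambda z: tf(FX,[-.02,.135,z])[0]
movep([.40,-.25,.30],rot(SC[2]+np.pi/2)); print(get_state()["clock"])
F=cams(); t=F["top"]["img"][150:260,240:460,::-1]; s=F["side"]["img"][130:330,220:480,::-1]
cv2.imwrite("pics/placed.png",np.vstack([cv2.resize(t,None,fx=2.3,fy=2.3),cv2.resize(s,(506,340))]))
for n,f in F.items():
    P=[]
    for x in spot_in(n,"tab0"):
        w=unproj(f,x["centre"],.012)[0,:2]-FX[:2]; c,s_=np.cos(FX[2]),np.sin(FX[2]); P.append([round(c*w[0]+s_*w[1]+.12,3),round(-s_*w[0]+c*w[1],3),round(x["score"],2)])
    print(n,"tabs in trough",P)
    d=mask(n,"dial",(500,1200)); np.save(f"dial_{n}.npy",d) if d is not None else print("no dial")
```

```text
True
[ 0.51420644 -0.26464221  0.03413713] [-0.79670258  0.56182617  3.60380183]
23.6083
top tabs in trough []
side tabs in trough [[np.float64(0.019), np.float64(-0.069), 0.56], [np.float64(0.011), np.float64(-0.048), 0.47], [np.float64(0.005), np.float64(-0.039), 0.44], [np.float64(0.002), np.float64(-0.009), 0.39], [np.float64(-0.056), np.float64(0.27), 0.32]]
```

View pics/placed.png

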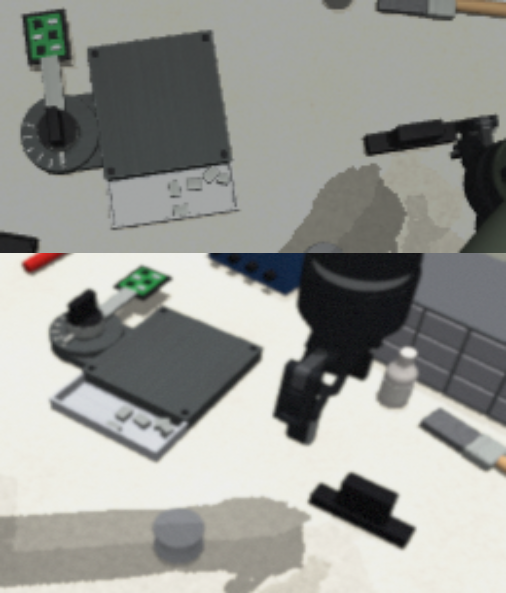

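The scraper stands upright and released at top (409,133) in the crop. All five tabs are inside the trough walls and the arm is at home. Now I'll take the knob and make the first half of the turn while watching the wrist torque.

```bash
cat >> h.py <<'E'
KP=tf(FX,[-.02,.135,.066])[0]; KY=FX[2]+np.pi
def turn(a0,a1,step=.065):
    for a in np.linspace(a0,a1,int(np.ceil((a1-a0)/step))+1)[1:]:
        movep(KP,rot(KY-a)); s=get_state()
        Rm=R.from_rotvec(s["eef_rot"]).as_matrix(); act=(KY-np.arctan2(Rm[1,0],Rm[0,0])+np.pi)%(2*np.pi)-np.pi
        print(round(s["clock"],2),round(a,3),round(act,3),"Mz",round(s["wrist_torque"][2],3),"F",np.round(s["contact_force"],1),"g",round(s["grasp_force"],1))
E
python3 - <<'E'
from h import *
movep([KP[0],KP[1],.20],rot(KY)); move_l([KP[0],KP[1],.10],.15); print(move_l(KP,.08,until_force=8))
grab(80); s=get_state(); print(s["clock"],s["finger_gap"],s["grasp_force"],s["contact_force"],s["wrist_torque"])
turn(0,.52)
E
```

```text
False
27.6917 0.17115283584797894 78.70975255966187 [-1.0005864   5.48454178  3.85533644] [0.78863866 0.30453043 0.1057875 ]
27.94 0.065 0.063 Mz 0.187 F [-1.7  5.4  3.4] g 78.7
28.19 0.13 0.127 Mz 0.189 F [-1.6  4.8  4.5] g 78.8
28.44 0.195 0.192 Mz 0.133 F [-2.3  5.3  5.1] g 78.9
28.69 0.26 0.257 Mz -0.021 F [-2.8  4.1  4.7] g 78.9
28.94 0.325 0.322 Mz -0.006 F [-2.2  4.2  5.2] g 79.0
29.19 0.39 0.387 Mz 0.064 F [-2.8  3.9  5.2] g 79.0
29.44 0.455 0.452 Mz 0.219 F [-2.4  3.1  5.9] g 79.1
29.69 0.52 0.517 Mz 0.211 F [-2.8  3.2  6.8] g 79.1
```

The torque rises and drops with the expected spacing, so one click has been passed and the grip is firm. Next I'll go on to the third.

Run:
```python
from h import *
turn(.52,1.178); sleep(.4)
F=cams(); t=F["top"]["img"][150:260,215:345,::-1]; s=F["side"]["img"][90:260,200:400,::-1]
cv2.imwrite("pics/turned.png",np.hstack([cv2.resize(t,(400,340)),cv2.resize(s,(400,340))]))
b=tip_of("top","board")+[None]; ax=tf(FX,[-.02,.135,0])[0]
for n,f in F.items():
    for x in tip_of(n,"board")[:2]:
        w=unproj(f,x["centre"],.042)[0]-ax; print(n,"dial from board",round(FX[2]-np.arctan2(w[1],w[0]),3),np.hypot(*w[:2]).round(3),round(x["score"],2))
s=get_state(); print(s["clock"],s["wrist_torque"],s["grasp_force"])
```

```text
29.94 0.58 0.577 Mz 0.152 F [-2.4  3.3  6.4] g 79.1
30.19 0.64 0.637 Mz 0.055 F [-2.9  2.2  6.1] g 79.2
30.44 0.699 0.697 Mz -0.008 F [-3.2  1.7  6.7] g 79.2
30.69 0.759 0.757 Mz 0.114 F [-3.2  1.9  6.6] g 79.2
30.94 0.819 0.816 Mz 0.14 F [-4.4  1.   6.7] g 79.3
31.19 0.879 0.876 Mz 0.274 F [-3.8  1.7  8. ] g 79.3
31.44 0.939 0.936 Mz 0.205 F [-3.1  1.4  8.7] g 79.4
31.69 0.999 0.996 Mz 0.085 F [-4.2  0.6  8.3] g 79.4
31.94 1.058 1.056 Mz 0.052 F [-5.   0.4  8.2] g 79.4
32.19 1.118 1.116 Mz 0.058 F [-4.6  0.1  9.1] g 79.5
32.44 1.178 1.176 Mz 0.213 F [-4.9  0.1  7.8] g 79.5
top dial from board 1.188 0.138 0.86
side dial from board 1.142 0.123 0.56
side dial from board -0.808 0.195 0.2
33.0917 [0.10750744 0.83461432 0.18302059] 79.50971603393555
```

View pics/turned.png

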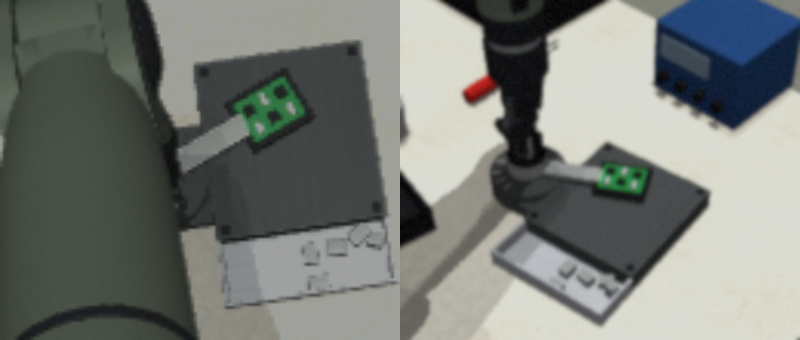

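The pictures show the arm swung over the clear plate, with the board at crop (270,110). The dial reads 1.19 from the top camera, 1.14 from the side and 1.176 from the tool. Three torque drops were counted and the tabs are still in the trough, so I'm handing in.

```bash
python3 -c "
from cell import *
print(sign_off())"
```

```text
the job is handed in; nothing more can be done
None
```

I handed the job in with all five tabs in the trough, the scraper upright and released on the bench, and the knob held at the third click (tool angle 1.176 rad) at about 33 s on the robot's clock; `sign_off()` gave no pass/fail result.

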